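# Stack a part tray on the stacking frame and latch it

## Task

Pick up the tray of valve bodies by its handle and set it on the tray of sleeves, latch end to latch end, feeling gently for the sockets until all four corner lugs drop in and it sits fully home. Then swing the latch up over its strike to lock the two together and let go. Keep the tray level, spill nothing, do not force it down, and leave the other things where they stand.

Things in the scene. Friction and masses are not known exactly. Their poses are not given: they have to be found in the camera images.
- upper_tray: Grey moulded tray, 172 x 122 mm (180 x 130 over its lip), walls up to z 48. Origin: centre, at the level of the lug tips; x along its length, z up. Four square lugs 14 x 14 mm, 12 mm long, stand below its floor at x +-66, y +-41. Black handle bar along x on two posts: 96 long, 18 wide (y), z 62 to 82, centred. With its valve bodies 0.6 to 0.8 kg. Stands on its lugs, its long side across the bench, strike to the right.
- strike (a point): Top middle of the steel strike block on the upper tray's end wall, at x -90, y 0, z 38 in the tray's frame; 8 mm proud of the wall, 32 wide, 14 tall. The latch's nose passes 2 mm over its top only when the tray is fully home. This end must lie over the latch end (-x) of the lower tray.
- lower_tray: Grey tray full of sleeves, 176 x 126 mm, heavy, does not move. Origin: centre of its underside; x along its length, z up; latch at its -x end, which faces the robot. A steel frame lies on its rim, screwed down through oversize holes: it may sit up to 6 mm off centre in x and in y (not turned), which the measured pose does not show. Seated, the upper tray's origin is 58 mm above this one, axes alike.
- rim_centre (a point): Centre of the lower tray's rim, at the height of the frame's top face (z 70 above the bench). The frame has a flat 42 x 42 mm plate at each corner with a square 17 x 17 mm hole, without lead-in, for a lug; hole centres x +-66, y +-41 from the frame's own middle, which may be up to 6 mm off this point. A lug that misses its hole rests on the plate, 12 mm high.
- latch (a joint): Angle of the steel latch plate, rad: 0 upright, closed on the strike; grows as it leans out to -x; starts 0.6 to 1.0. Hinge pin along y at x -98, y 0, z 60 of the lower tray (moves with the frame, up to 6 mm off). Plate 36 wide, 4 thick, 55 mm long above the pin, a nose inside 38 to 43 mm above the pin. Stays where it is left; 1 to 5 N pushes it. Push its outer face towards +x.
- valve_a: Aluminium valve body, 42 mm across, 64 tall, loose and upright in a pocket of the upper tray. Origin: centre of its underside.
- valve_b: Aluminium valve body, 39 mm across, 59 tall, loose and upright in a pocket of the upper tray. Origin: centre of its underside.
- valve_c: Aluminium valve body, 39 mm across, 59 tall, loose and upright in a pocket of the upper tray. Origin: centre of its underside.
- valve_d: Aluminium valve body, 42 mm across, 64 tall, loose and upright in a pocket of the upper tray. Origin: centre of its underside.
- thread_lock: Small red thread-lock bottle, 28 mm across, 84 tall, standing left of the bowl; a bystander. Origin: centre of its underside.
- alu_cup: Thin turned aluminium cup, 45 mm across, 52 tall, right of the bowl; a bystander. Origin: centre of its underside.
- swarf_brush: Turquoise hand brush, 30 x 85 x 55 mm, near the left front of the bench; a bystander. Origin: centre of its underside.
Things that resemble listed ones, but are neither listed nor needed, are in the scene too. What is shaped like the valve_a but blue is not meant.

How it is judged:
By the outcome, as a careful person would: the job done as asked, in the order asked, and still so for the second after the job is handed in, with the robot touching nothing.
It also fails if it takes over 72 s, if anything falls off the work surface, if the arm or the gripper's body presses on something with over 40 N, if the wrist force passes 120 N, or if a joint passes its speed limit or range.

## Robot

A 6-joint arm with a two-finger parallel gripper is mounted at the origin on a cart in front of the work surface, level with it; the furniture and walls round the work are solid. World frame = base frame: x ahead of the robot, y to its left, z up, the work surface at z = 0. Lengths are in m, angles in degrees, forces in N, time in s.
With the tool pointing down it reaches from about 0.375 to 0.9 m from the base axis. Payload 3.1 kg.
Tool frame: the origin (TCP) lies between the finger pads; the fingertips stand 11 mm ahead of it and the grasp point (between the pads) lies 8 mm behind it; z points along the fingers, y is the line along which they close (so a half turn about z gives the same grasp; the last joint's range is limited). The gripper opens to 87 mm and grips with 3 to 60 N. Pads are 19 mm wide; open, the fingers measure 117 mm over their backs; the gripper's body (75 mm by 190 mm) begins 51 mm behind the grasp point.
Start: joints at [-77.378, 30.224, 82.088, -0, 67.689, -10.227], TCP at [0.243, -0.576, 0.234] pointing down, gripper open.
Joint ranges: [-176.69, 176.69], [-43.24, 126.21], [12.49, 139.97], [-82, 262], [0, 151.66], [-163.58, 163.58]. Speed limits (degrees/s): [159.86, 159.86, 180, 180, 180, 180].

## Interface

Orientations are given as a 3x3 rotation matrix whose columns are the frame's x, y, z axes.
In Python, from rig import bot, viewer, workorder, nets gives the robot as it stands. The module is installed in compiled form; this text tells all that it offers.
- The arm moves only by the tool move_arm, never from a script. Its argument "increments" is a list of rows, each a list of 7 numbers: the shift along the tool's x, y, z normalised to -1 to 1, where 1 is 0.3 m, then the turn, a rotation vector about the tool's x, y, z normalised to -1 to 1, where 1 is pi rad, then the opening, from 0 (shut) to 1 (fully open). In form: [[tx, ty, tz, wx, wy, wz, grip], ...]. A call has 1 to 10 rows; each row is the pose to reach, as a shift and turn from the pose commanded when the call began, along the tool's axes at that moment, turning the shorter way round; what a row does not reach only later rows make up. A row lasts 1/12 s, in which the tool goes at most 41.7 mm and 7.16 degrees, less where a joint would pass 70% of its speed; a pose out of reach is approached as far as the arm can. A call with a number of a shift or a turn outside -1 to 1 is refused whole. A call with a gripper value outside its range is refused whole. The fingers move at their own pace and stop on an object; the grip force is fixed at half the most. Time passes only in rows, so rows that repeat a pose let the fingers close. It gives the time, the measured TCP pose, the force, the opening and the grip force at its end, in the units of the state.
- bot.read_state(): the state, without advancing time (a new reading comes with each control period).
- viewer.capture(name): name is "side" or "top" or "wrist"; returns a dict with "image" (400x640x3 uint8, blue, green, red), "K" (3x3 intrinsics, pixels), "eye" and "orientation" of the camera in the world. Camera axes: x right, y up, looking along -z (the intrinsics and any distortion apply to the point x, -y, -z); pixel columns grow to the right and rows downward; lengths in m; the calibration is good to about 2 mm. A picture is of the moment at which its call begins. There is no depth.
- workorder.hand_in(): hands the job in; it is judged then, once.
Trained networks look in the newest picture that a camera, given by its name, has taken for a name from the list of things; names that differ only in an ending like _2 or _b are one class to them, and where a whole thing is asked for, a point or a joint stands for the part that bears it (a point fixed in the world has none). Each returns a list of dicts, best first, with "conf" (0 to 1); they miss things now and then, are a little off and sometimes report something else, mostly with a low value. They report only what shows in the picture. A call takes as long as a camera call. They do not tell look-alikes from the thing itself.
- nets.find_in(camera, thing): "location" ([column, row] in pixels, amid what is visible of it).
The state is a dict: "time_s": time; "joint_positions": joint angles; "qvel": joint speeds; "tau": joint torques, N m; "position": TCP position; "tcp_rot": TCP orientation; "force": force on the tool from outside, world axes, zero at the start; "moment": the same for the moment, N m; "opening": opening from 0.0 (shut) to 1.0 (fully open); "grasp_force": force on a finger pad.
Only numpy, scipy, OpenCV 4.12 (cv2) and the standard library are available. Lean on these libraries where they do the work, as an engineer would, in place of code of your own. Each camera call takes 0.05 s, during which the arm holds its last target. There are 200 camera calls.

## Working session

There is one attempt and no reset: what is moved stays moved. The work goes in short steps, Python scripts to look and compute and a tool call to move; the robot and the scene stay as the last step left them, time stands still between calls to the robot, and variables do not carry over. Pictures are saved under pics/ and viewed, at most 10 in all, crops included, and the job is handed in when it is done.

Besides the shell and the picture viewer there is one more tool, called as a command line: name --pt "numbers of a row" for each row, then --argument value for the rest. move_arm: Moves the arm, as the interface text tells. Its arguments: {"type":"object","properties":{"increments":{"type":"array"}},"required":["increments"]}

```bash
mkdir -p pics
cat > h.py <<'E'
import numpy as np, cv2
from rig import bot, viewer, workorder, nets
def cap(n,save=None):
    d=viewer.capture(n)
    if save: cv2.imwrite('pics/'+save,d['image'])
    return d
def proj(d,p):
    R=np.array(d['orientation']);q=R.T@(np.array(p)-np.array(d['eye']))
    q=np.array([q[0],-q[1],-q[2]]);u=np.array(d['K'])@q
    return u[:2]/u[2]
def back(d,px,z):
    v=np.linalg.inv(np.array(d['K']))@np.array([px[0],px[1],1.]);v=np.array([v[0],-v[1],-v[2]])
    v=np.array(d['orientation'])@v;e=np.array(d['eye']);return e+v*(z-e[2])/v[2]
E
python3 - <<'E'
from h import *
s=bot.read_state();print(s['time_s'],s['position'],np.round(s['tcp_rot'],3).tolist(),s['force'],s['opening'])
for c in('top','side'):
    d=cap(c,c+'1.png');print(c,d['eye'],np.round(d['orientation'],3).tolist(),np.round(d['K'],1).tolist(),[k for k in d])
    for t in('upper_tray','lower_tray','strike','latch','valve_a','valve_b','thread_lock','alu_cup','swarf_brush'):
        print(t,[(np.round(r['location']).tolist(),round(r['conf'],2)) for r in nets.find_in(c,t)][:6])
E
```

```text
0.0 [ 0.24254578 -0.57522894  0.23257066] [[0.922, 0.388, -0.001], [0.388, -0.922, 0.002], [0.0, -0.002, -1.0]] [-0.02639059 -0.05265167 -0.10022467] 1.0006225895215544
top [0.44739493 0.05224709 0.95046858] [[0.021, 0.998, -0.058], [-1.0, 0.021, 0.0], [0.001, 0.058, 0.998]] [[389.2, 0.0, 317.7], [0.0, 389.2, 196.7], [0.0, 0.0, 1.0]] ['image', 'K', 'eye', 'orientation']
upper_tray [([356.0, 140.0], 0.81)]
lower_tray [([226.0, 167.0], 0.93)]
strike [([358.0, 140.0], 0.6)]
latch [([228.0, 216.0], 0.81)]
valve_a [([343.0, 164.0], 0.8), ([433.0, 130.0], 0.69), ([348.0, 119.0], 0.66), ([408.0, 153.0], 0.6), ([373.0, 120.0], 0.55), ([367.0, 167.0], 0.51)]
valve_b [([343.0, 164.0], 0.8), ([433.0, 130.0], 0.69), ([348.0, 119.0], 0.66), ([408.0, 153.0], 0.6), ([373.0, 120.0], 0.55), ([367.0, 167.0], 0.51)]
thread_lock [([304.0, 201.0], 0.65)]
alu_cup [([432.0, 207.0], 0.56), ([341.0, 165.0], 0.26)]
swarf_brush [([212.0, 274.0], 0.75)]
side [ 0.44569035 -0.65781443  0.69270758] [[0.997, 0.037, -0.075], [-0.08, 0.669, -0.739], [0.023, 0.742, 0.67]] [[393.6, 0.0, 321.1], [0.0, 393.6, 199.6], [0.0, 0.0, 1.0]] ['image', 'K', 'eye', 'orientation']
upper_tray [([375.0, 231.0], 0.71)]
lower_tray [([336.0, 156.0], 0.79)]
strike [([375.0, 230.0], 0.79), ([309.0, 192.0], 0.71)]
latch []
valve_a [([378.0, 279.0], 0.86), ([403.0, 240.0], 0.75), ([350.0, 214.0], 0.74), ([399.0, 216.0], 0.66), ([406.0, 302.0], 0.63), ([352.0, 235.0], 0.51)]
valve_b [([378.0, 279.0], 0.86), ([403.0, 240.0], 0.75), ([350.0, 214.0], 0.74), ([399.0, 216.0], 0.66), ([406.0, 302.0], 0.63), ([352.0, 235.0], 0.51)]
thread_lock [([304.0, 191.0], 0.55)]
alu_cup [([317.0, 305.0], 0.72)]
swarf_brush [([248.0, 152.0], 0.53)]
```

View pics/top1.png

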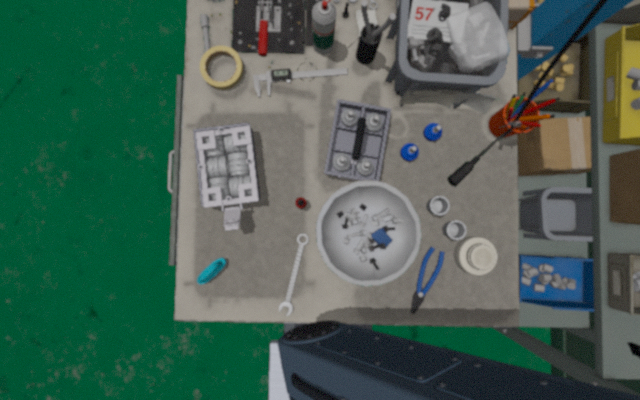

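View pics/side1.png

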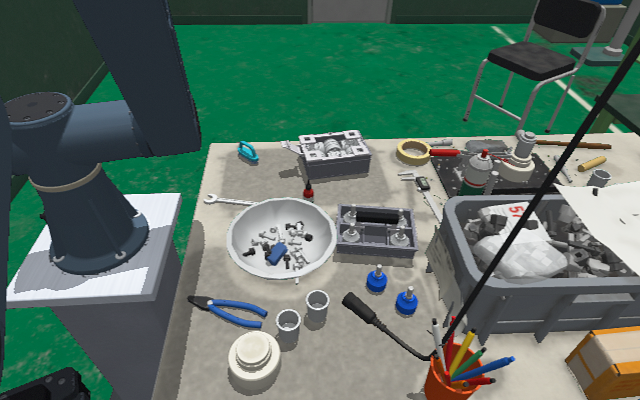

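The top view shows the lower tray at (226,167) with its latch at (232,216), and the upper tray at (358,140) with its handle bar. Both blue valves, at (410,152) and (433,131), are off the tray. In the side view the upper tray is at (375,231). I need a close crop to find the strike end.

Run:
```python
import cv2,numpy as np
a=cv2.imread('pics/top1.png');b=cv2.imread('pics/side1.png')
u=cv2.resize(a[90:190,315:400],None,fx=4,fy=4,interpolation=cv2.INTER_CUBIC)
l=cv2.resize(a[115:240,185:270],None,fx=4,fy=4,interpolation=cv2.INTER_CUBIC)[:500]
s=cv2.resize(b[195:270,325:425],None,fx=4,fy=4,interpolation=cv2.INTER_CUBIC)[:,:400]
c=np.zeros((600,800,3),np.uint8)
c[:300,:400]=s[:300];c[:400,400:740]=u;cc=cv2.resize(l,(200,290));c[305:595,:200]=cc
cv2.imwrite('pics/crop1.png',c)
```

```text
(no output)
```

View pics/crop1.png

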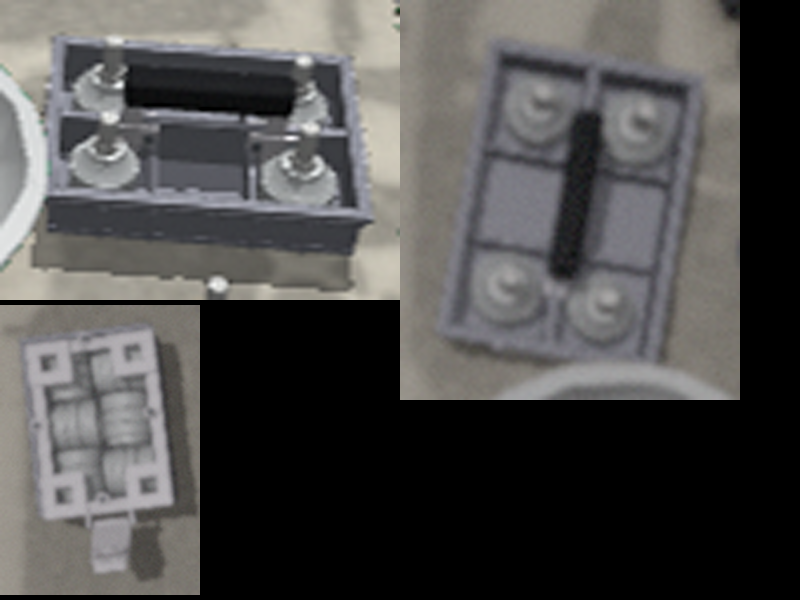

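Run:
```python
from h import *
d=cap('top')
def pr(l,z):
    P=np.array([back(d,p,z)[:2] for p in l]);print(np.round(P,4).tolist(),P.mean(0).round(4));return P
P=pr([(338,100),(390.7,108.7),(379.5,180.5),(325,175)],.048)
v=(P[0]+P[1]-P[2]-P[3]);print('upper yaw',np.degrees(np.arctan2(v[1],v[0])))
H=[(49,363),(134,355),(148,485),(65,495)]
P=pr([(185+a/2.353,115+(b-305)/2.32) for a,b in H],.070)
v=(P[0]+P[1]-P[2]-P[3]);print('lower yaw',np.degrees(np.arctan2(v[1],v[0])))
P=pr([(194.4,130.1),(250,124.5),(258.1,200.3),(204.1,206.8)],.07)
for p in [(362,118),(356,160)]: print(back(d,p,.082))
for n,p,z in (('bowl',(369,232),.06),('tl',(302,203),.05),('bin',(395,80),.1)): print(n,back(d,p,z))
w=cap('wrist','w0.png');s=bot.read_state();R=np.array(s['tcp_rot'])
print('cam in tool',R.T@(np.array(w['eye'])-s['position']),(R.T@np.array(w['orientation'])).round(3),np.array(w['K']).round(1).tolist())
```

```text
[[0.7293, 0.0093], [0.7112, -0.1152], [0.5409, -0.0908], [0.5511, 0.0363]] [ 0.6331 -0.0401]
upper yaw -8.386084433316748
[[0.6231, 0.3105], [0.6328, 0.2283], [0.5048, 0.2106], [0.4933, 0.2902]] [0.5635 0.2599]
lower yaw 8.3844511203822
[[0.6454, 0.3375], [0.6611, 0.2108], [0.4878, 0.187], [0.4704, 0.3086]] [0.5662 0.261 ]
[ 0.67851072 -0.04414999  0.082     ]
[ 0.58253627 -0.03206374  0.082     ]
bowl [ 0.42126853 -0.06640075  0.06      ]
tl [0.48457776 0.08827278 0.05      ]
bin [ 0.76113225 -0.11442407  0.1       ]
cam in tool [ 6.97917581e-02 -1.56969913e-05 -1.50626189e-01] [[ 0.     0.966  0.257]
 [ 1.    -0.    -0.001]
 [-0.     0.257 -0.966]] [[324.1, 0.0, 316.7], [0.0, 324.1, 202.4], [0.0, 0.0, 1.0]]
```

View pics/w0.png

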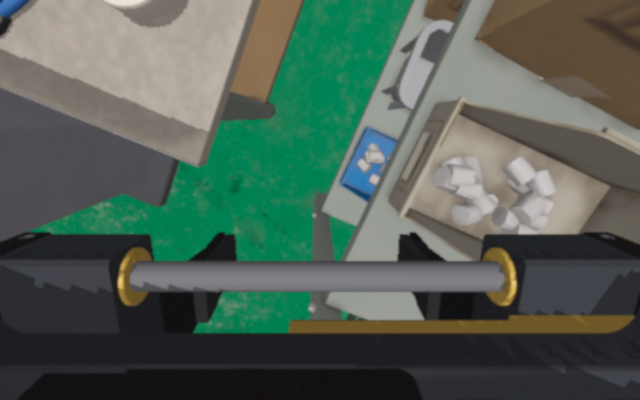

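Run:
```python
from h import *
t=cap('top');s=cap('side')
def ray(d,p):
    e=np.array(d['eye']);v=back(d,p,0)-e;return e,v
def tri(pt,ps): 
    a,u=ray(t,pt);b,v=ray(s,ps);m=np.stack([u,-v],1);k=np.linalg.lstsq(m,b-a,rcond=None)[0]
    p,q=a+k[0]*u,b+k[1]*v;return ((p+q)/2).round(3),np.linalg.norm(p-q).round(3)
# pole: top line pts vs side line plane
e,v1=ray(s,(640,10));_,v2=ray(s,(440,345));n=np.cross(v1,v2)
for p in [(600,5),(560,60),(540,90),(515,125),(475,165)]:
    a,u=ray(t,p);k=n@(e-a)/(n@u);print(p,(a+k*u).round(3))
print('head',tri((460,175),(360,305)));print('bincorner',tri((397,83),(430,245)))
print('bowl',tri((320,232),(228,235)))
```

```text
(600, 5) [ 0.741 -0.319  0.447]
(560, 60) [ 0.715 -0.338  0.331]
(540, 90) [ 0.694 -0.353  0.246]
(515, 125) [ 0.663 -0.376  0.11 ]
(475, 165) [ 0.615 -0.404 -0.176]
head (array([ 0.558, -0.267,  0.079]), np.float64(0.007))
bincorner (array([ 0.75 , -0.123,  0.069]), np.float64(0.029))
bowl (array([ 0.351,  0.032, -0.029]), np.float64(0.132))
```

move_arm --pt "0.3 -0.26 -0.13 0 0 0.06 1" --pt "0.6 -0.52 -0.26 0 0 0.12 1" --pt "0.6 -0.52 -0.26 0 0 0.173 1" --pt "0.6 -0.52 -0.26 0 0 0.173 1" --pt "0.6 -0.52 -0.26 0 0 0.173 1" --pt "0.6 -0.52 -0.26 0 0 0.173 1" --pt "0.6 -0.52 -0.26 0 0 0.173 1" --pt "0.6 -0.52 -0.26 0 0 0.173 1"

```text
time_s: 1.87
position: [0.3491, -0.3608, 0.3128]
tcp_rot: [[0.99, -0.14, 0.001], [-0.14, -0.99, -0.002], [0.002, 0.002, -1.0]]
force: [-0.9, -1.3, -0.4]
opening: 1.003
grasp_force: 0.0
```

move_arm --pt "0.1 -0.12 0 0 0 0 1" --pt "0.2 -0.24 0 0 0 0 1" --pt "0.3 -0.36 0 0 0 0 1" --pt "0.4 -0.48 0 0 0 0 1" --pt "0.5 -0.6 0 0 0 0 1" --pt "0.6 -0.72 0 0 0 0 1" --pt "0.7 -0.84 0 0 0 0 1" --pt "0.8 -0.96 0 0 0 0 1" --pt "0.95 -1 0 0 0 0 1"

```text
time_s: 2.62
position: [0.6347, -0.1217, 0.3107]
tcp_rot: [[0.99, -0.144, -0.003], [-0.144, -0.99, 0.001], [-0.003, -0.001, -1.0]]
force: [0.1, -0.6, 0.2]
opening: 1.005
grasp_force: 0.0
```

move_arm --pt "0.12 -0.1 0 0 0 0 1" --pt "0.15 -0.2 0 0 0 0 1" --pt "0.15 -0.2 0 0 0 0 1" --pt "0.15 -0.2 0 0 0 0 1"

```text
time_s: 2.95
position: [0.6884, -0.0701, 0.3096]
tcp_rot: [[0.99, -0.142, -0.002], [-0.142, -0.99, -0.0], [-0.002, 0.001, -1.0]]
force: [-0.8, -0.7, -0.0]
opening: 1.0
grasp_force: 0.0
```

Run:
```python
from h import *
s=bot.read_state();print(s['time_s'],s['position'])
d=cap('wrist','w1.png')
for t in('upper_tray','strike','valve_a'): print(t,[(np.round(r['location']).tolist(),round(r['conf'],2)) for r in nets.find_in('wrist',t)][:6])
```

```text
2.95 [ 0.68839453 -0.07011501  0.30961741]
upper_tray [([297.0, 203.0], 0.89)]
strike [([301.0, 202.0], 0.63), ([323.0, 250.0], 0.18)]
valve_a [([395.0, 208.0], 0.84), ([319.0, 251.0], 0.76), ([432.0, 165.0], 0.76), ([278.0, 244.0], 0.68), ([322.0, 174.0], 0.64)]
```

View pics/w1.png

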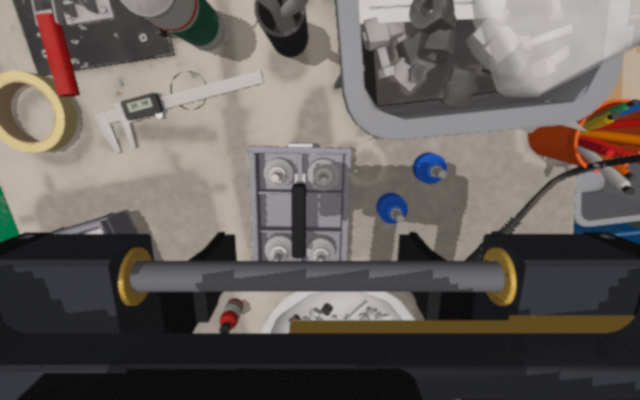

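The strike shows as a bright bar at (301,147), on the far end, so the tray needs a half turn. The handle runs from (300,182) to (299,257). The blue valves at (392,208) and (430,167) stand outside the tray.

Run:
```python
from h import *
d=viewer.capture('wrist');im=d['image'];g=im.max(2)
m=np.zeros_like(g);m[178:262,288:312]=(g[178:262,288:312]<60)
n,l,st,c=cv2.connectedComponentsWithStats(m);k=1+st[1:,4].argmax();ys,xs=np.where(l==k);print(st[k])
P=[]
for r in range(ys.min(),ys.max()+1):
    q=xs[ys==r]
    if len(q)>6: P.append((r,q.min()-.5,q.max()+.5))
P=np.array(P);A=np.array([back(d,((a+b)/2,r),.082)[:2] for r,a,b in P])
w=np.array([np.linalg.norm(back(d,(a,r),.082)-back(d,(b,r),.082)) for r,a,b in P]);print('width',w.round(4)[::8])
v=np.linalg.svd(A-A.mean(0))[2][0];print('yaw',np.degrees(np.arctan(v[1]/v[0])),A[0],A[-1],A.mean(0))
for z,p in((.048,(249,149)),(.048,(352,149)),(.038,(301,146))): print(back(d,p,z))
cv2.imwrite('pics/w1c.png',cv2.resize(im[135:275,235:365],None,fx=4,fy=4,interpolation=cv2.INTER_CUBIC))
```

```text
[289 183  17  74 968]
width [0.0107 0.018  0.0157 0.0158 0.0159 0.016  0.0161 0.0163 0.0164 0.0139]
yaw -9.425985077739096 [ 0.68272719 -0.04964699] [ 0.59113475 -0.03343045] [ 0.63793134 -0.04105422]
[0.72850944 0.00758919 0.048     ]
[ 0.70943703 -0.12137064  0.048     ]
[ 0.72178277 -0.05750798  0.038     ]
```

View pics/w1c.png

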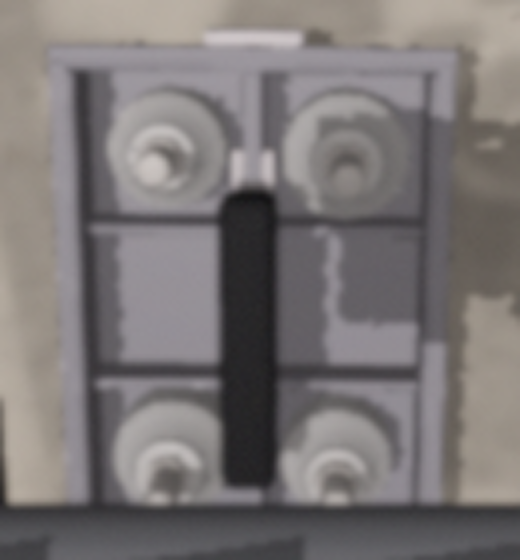

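move_arm --pt "-0.1 -0.04 0.1 0 0 0.003 0.6" --pt "-0.193 -0.069 0.2 0 0 0.003 0.5" --pt "-0.193 -0.069 0.32 0 0 0.003 0.5" --pt "-0.193 -0.069 0.44 0 0 0.003 0.5" --pt "-0.193 -0.069 0.54 0 0 0.003 0.5" --pt "-0.193 -0.069 0.61 0 0 0.003 0.5" --pt "-0.193 -0.069 0.63 0 0 0.003 0.5" --pt "-0.193 -0.069 0.63 0 0 0.003 0.5" --pt "-0.193 -0.069 0.63 0 0 0.003 0.5"

```text
time_s: 3.95
position: [0.634, -0.0424, 0.1236]
tcp_rot: [[0.988, -0.155, 0.002], [-0.155, -0.988, -0.0], [0.002, 0.0, -1.0]]
force: [1.0, -0.9, 0.6]
opening: 0.512
grasp_force: 0.0
```

Run:
```python
from h import *
s=bot.read_state();print(s['time_s'],s['position'],np.array(s['tcp_rot']).round(4).tolist(),s['opening'],s['force'])
d=cap('wrist')
# predicted handle end pixels
for c in((.633,-.0415),):
  for t in(.048,-.048):
    a=np.radians(-8.7);print(proj(d,(c[0]+t*np.cos(a),c[1]+t*np.sin(a),.082)).round(1))
t=cap('top')
im=np.hstack([cv2.resize(d['image'][60:360,160:480],(400,375)),cv2.resize(t['image'][90:190,315:400],(319,375),interpolation=cv2.INTER_CUBIC)])
cv2.imwrite('pics/w2.png',im)
```

```text
3.95 [ 0.63396372 -0.04242966  0.12362804] [[0.988, -0.1546, 0.0018], [-0.1546, -0.988, -0.0005], [0.0018, 0.0002, -1.0]] 0.5119459510283683 [ 0.98520334 -0.94696764  0.56164667]
[314.7 156.4]
[315.3 300.7]
```

View pics/w2.png

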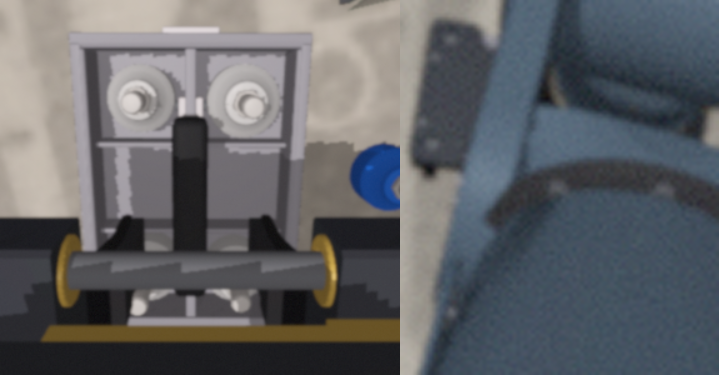

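The wrist view shows the open fingers either side of the handle. Its far end is at (312,154) and the strike at (312,84), about 2 mm further and to the left of my estimate. The top view is blocked by the arm.

move_arm --pt "0.004 -0.009 0.05 0 0 0 0.5" --pt "0.004 -0.009 0.1 0 0 0 0.5" --pt "0.004 -0.009 0.15 0 0 0 0.5" --pt "0.004 -0.009 0.19 0 0 0 0.5" --pt "0.004 -0.009 0.19 0 0 0 0.5" --pt "0.004 -0.009 0.19 0 0 0 0.5"

```text
time_s: 4.55
position: [0.6351, -0.0391, 0.066]
tcp_rot: [[0.988, -0.153, 0.0], [-0.153, -0.988, -0.0], [0.0, 0.0, -1.0]]
force: [0.2, 0.8, 0.2]
opening: 0.5
grasp_force: 0.0
```

move_arm --pt "0 0 0 0 0 0 0.3" --pt "0 0 0 0 0 0 0.2" --pt "0 0 0 0 0 0 0.1" --pt "0 0 0 0 0 0 0" --pt "0 0 0 0 0 0 0" --pt "0 0 0 0 0 0 0" --pt "0 0 0 0 0 0 0"

```text
time_s: 5.13
position: [0.6351, -0.0392, 0.066]
tcp_rot: [[0.988, -0.154, 0.001], [-0.154, -0.988, -0.0], [0.001, 0.0, -1.0]]
force: [0.1, -0.4, 2.6]
opening: 0.206
grasp_force: 30.0
```

move_arm --pt "0 0 -0.01 0 0 0 0" --pt "0 0 -0.03 0 0 0 0" --pt "0 0 -0.06 0 0 0 0" --pt "0 0 -0.11 0 0 0 0" --pt "0 0 -0.17 0 0 0 0" --pt "0 0 -0.24 0 0 0 0" --pt "0 0 -0.31 0 0 0 0" --pt "0 0 -0.37 0 0 0 0" --pt "0 0 -0.4 0 0 0 0" --pt "0 0 -0.41 0 0 0 0"

```text
time_s: 5.97
position: [0.6356, -0.0391, 0.1905]
tcp_rot: [[0.988, -0.153, 0.003], [-0.153, -0.988, -0.001], [0.003, 0.0, -1.0]]
force: [1.5, -0.5, -7.4]
opening: 0.2
grasp_force: 30.0
```

Run:
```python
from h import *
s=bot.read_state();print(s['time_s'],s['position'],np.array(s['tcp_rot']).round(4).tolist(),s['opening'],s['force'],s['moment'],s['joint_positions'],s['grasp_force'])
d=cap('wrist','w3.png');p=np.array(s['position']);R=np.array(s['tcp_rot'])
# nominal tray (tray -x = tool +x), grasp at bar z .074 => origin at tool z +.066
for n,q in dict(corL=(.09,-.065,.018),corR=(.09,.065,.018),strike=(.094,0,.028),barend=(.048,0,-.016)).items(): print(n,proj(d,p+R@np.array(q)).round(1))
```

```text
5.9667 [ 0.6356219  -0.03905571  0.19050993] [[0.9882, -0.1534, 0.0033], [-0.1534, -0.9882, -0.0007], [0.0033, 0.0002, -1.0]] 0.20049110503846596 [ 1.45408612 -0.45329377 -7.41381997] [ 0.02801213  0.0320441  -0.0417504 ] [-1.35567680e+01  3.38174977e+01  8.28473536e+01  6.04819634e-03
  6.31445510e+01  8.52627570e+01] 29.993340857326984
corL [182.6  73.2]
corR [449.7  73.3]
strike [316.2  67.4]
barend [316.2 170.1]
```

View pics/w3.png

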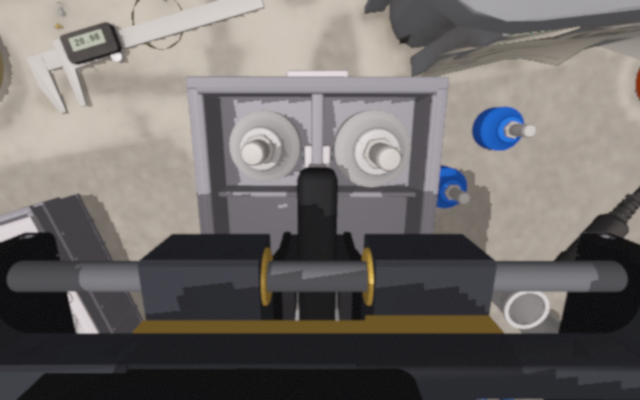

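Tray lifted at 7.4 N. The tray corners are at (187,78) and (449,78), the strike at (317,71) and the handle end at (317,169). I'll check the tilt against the picture taken before the lift.

Run:
```python
from h import *
from scipy.optimize import least_squares
d=cap('wrist');s=bot.read_state();p=np.array(s['position']);R=np.array(s['tcp_rot'])
T=np.array([70e-3,0,-.1506]);Ro=R.T@np.array(d['orientation']);e=R.T@(np.array(d['eye'])-p);print(e)
def pj(q): 
    c=Ro.T@(np.array(q)-e);c=np.array([c[0],-c[1],-c[2]]);u=np.array(d['K'])@c;return u[:2]/u[2]
# pose before lift: tcp .1236 at (.634,-.0424); tray origin at tool z +.1236
dx=np.array([.6351-.63396,-.0391+.0424])
for h,off,obs in((.1236,(.0017*.988+-.0,-.0033),'216,88 410,88 strike 312,83 bar 312,154'),(.066,(0,0),'187,78 449,78 / 317,71 / 317,169')):
    print(obs)
    for q in((.09,-.065,.048),(.09,.065,.048),(.094,0,.038),(.048,0,.082)): print(pj((q[0]+off[0],q[1]+off[1],h-q[2])).round(1))
```

```text
[ 7.01237003e-02  1.15598623e-04 -1.52026391e-01]
216,88 410,88 strike 312,83 bar 312,154
[213.1  83.2]
[409.5  83.3]
[311.5  78.6]
[310.7 152.6]
187,78 449,78 / 317,71 / 317,169
[184.   75.1]
[448.4  75.2]
[316.2  69.3]
[316.2 171. ]
```

```bash
cat > holes.py <<'E'
from h import *
from scipy.optimize import least_squares
def model(x,y,a,z=.070):
    c,s=np.cos(a),np.sin(a);return [np.array([x+c*u-s*v,y+s*u+c*v,z]) for u in(-.066,.066) for v in(-.041,.041)]
def fit(d,g0,verbose=1):
    # template: 42mm bright plates with 17mm dark hole; maximise contrast over (x,y,yaw)
    g=cv2.GaussianBlur(cv2.cvtColor(d['image'],cv2.COLOR_BGR2GRAY),(0,0),.6).astype(np.float32)
    t=np.linspace(-.0065,.0065,7);I=np.array([(u,v) for u in t for v in t])
    k=np.linspace(-.012,.012,9);O=np.array([(u,v) for u in k for v in k if max(abs(u),abs(v))>.0105])
    def sc(p,zi=.070):
        c,s=np.cos(p[2]),np.sin(p[2]);S=0
        for u in(-.066,.066):
            for v in(-.041,.041):
                for Q,w in((I,-1),(O,1)):
                    q=Q+[u,v];W=np.c_[p[0]+c*q[:,0]-s*q[:,1],p[1]+s*q[:,0]+c*q[:,1],np.full(len(q),.07)]
                    px=np.array([proj(d,a) for a in W],np.float32)
                    S+=w*cv2.remap(g,px[:,0:1],px[:,1:2],cv2.INTER_CUBIC).mean()
        return -S
    from scipy.optimize import minimize
    r=minimize(lambda q:sc([q[0]*1e-3,q[1]*1e-3,np.radians(q[2])]),[g0[0]*1e3,g0[1]*1e3,g0[2]],method='Nelder-Mead',options=dict(initial_simplex=[[g0[0]*1e3,g0[1]*1e3,g0[2]],[g0[0]*1e3+4,g0[1]*1e3,g0[2]],[g0[0]*1e3,g0[1]*1e3+4,g0[2]],[g0[0]*1e3,g0[1]*1e3,g0[2]+2]],xatol=.05,fatol=.1))
    return r.x.round(2),r.fun
E
python3 - <<'E'
from holes import *
for c in('top','side'):
    d=cap(c)
    for g in((.5635,.26,8.4),(.566,.257,7.5),(.561,.262,9)): print(c,fit(d,g))
    cv2.imwrite(f'pics/hc_{c}.png',d['image'])
E
```

```text
top (array([565.04, 262.29,   8.48]), np.float64(-235.85646057128906))
top (array([565.08, 262.29,   8.46]), np.float64(-235.87254333496094))
top (array([565.02, 262.33,   8.44]), np.float64(-235.83224487304688))
side (array([566.79, 259.84,   8.2 ]), np.float64(-409.43585205078125))
side (array([566.63, 259.85,   8.11]), np.float64(-409.5079345703125))
side (array([566.81, 259.7 ,   8.13]), np.float64(-409.3956298828125))
```

move_arm --pt "-0.006 -0.015 0 0 0 -0.01 0" --pt "-0.018 -0.045 0 0 0 -0.03 0" --pt "-0.034 -0.085 0 0 0 -0.06 0" --pt "-0.05 -0.125 0 0 0 -0.095 0" --pt "-0.066 -0.165 0 0 0 -0.13 0" --pt "-0.082 -0.205 0 0 0 -0.165 0" --pt "-0.098 -0.245 0 0 0 -0.2 0" --pt "-0.112 -0.28 0 0 0 -0.235 0" --pt "-0.123 -0.305 0 0 0 -0.27 0" --pt "-0.127 -0.318 0 0 0 -0.305 0"

```text
time_s: 7.0
position: [0.6103, 0.063, 0.1872]
tcp_rot: [[0.688, 0.726, -0.004], [0.726, -0.688, 0.001], [-0.002, -0.003, -1.0]]
force: [-0.1, -0.4, -8.1]
opening: 0.205
grasp_force: 30.0
```

move_arm --pt "0.01 -0.015 0 0 0 -0.038 0" --pt "0.025 -0.04 0 0 0 -0.076 0" --pt "0.045 -0.07 0 0 0 -0.114 0" --pt "0.065 -0.1 0 0 0 -0.152 0" --pt "0.085 -0.132 0 0 0 -0.19 0" --pt "0.105 -0.164 0 0 0 -0.228 0" --pt "0.12 -0.19 0 0 0 -0.266 0" --pt "0.135 -0.213 0 0 0 -0.304 0" --pt "0.145 -0.228 0 0 0 -0.342 0" --pt "0.148 -0.232 0 0 0 -0.37 0"

```text
time_s: 7.83
position: [0.5911, 0.1429, 0.1873]
tcp_rot: [[-0.393, 0.92, -0.003], [0.92, 0.393, 0.001], [0.002, -0.003, -1.0]]
force: [-0.3, -0.6, -7.5]
opening: 0.207
grasp_force: 30.0
```

move_arm --pt "0.02 0.004 0 0 0 -0.038 0" --pt "0.06 0.012 0 0 0 -0.076 0" --pt "0.11 0.022 0 0 0 -0.114 0" --pt "0.165 0.033 0 0 0 -0.152 0" --pt "0.22 0.044 0 0 0 -0.19 0" --pt "0.275 0.055 0 0 0 -0.228 0" --pt "0.32 0.065 0 0 0 -0.266 0" --pt "0.36 0.073 0 0 0 -0.304 0" --pt "0.385 0.078 0 0 0 -0.342 0" --pt "0.395 0.08 0 0 0 -0.37 0"

```text
time_s: 8.67
position: [0.5675, 0.2617, 0.1872]
tcp_rot: [[-1.0, 0.004, -0.003], [0.004, 1.0, 0.0], [0.003, 0.0, -1.0]]
force: [0.9, 0.1, -7.5]
opening: 0.202
grasp_force: 30.0
```

move_arm --pt "0 0 0 0 0 -0.025 0" --pt "0 0 0 0 0 -0.045 0" --pt "0 0 0 0 0 -0.047 0" --pt "0 0 0 0 0 -0.047 0"

```text
time_s: 9.0
position: [0.5683, 0.2601, 0.1875]
tcp_rot: [[-0.991, -0.134, -0.002], [-0.134, 0.991, -0.0], [0.002, -0.0, -1.0]]
force: [-0.2, -0.2, -8.6]
opening: 0.205
grasp_force: 30.0
```

Run:
```python
from h import *
s=bot.read_state();R=np.array(s['tcp_rot']);print(s['time_s'],s['position'],R.round(4).tolist(),'yaw',np.degrees(np.arctan2(R[1,0],R[0,0])),s['force'],s['moment'],s['joint_positions'])
d=cap('wrist','w4.png')
c=np.array([.5665,.2612]);a=np.radians(8.3)
for u in(-.066,):
  for v in(-.041,.041): print(proj(d,(c[0]+np.cos(a)*u-np.sin(a)*v,c[1]+np.sin(a)*u+np.cos(a)*v,.07)).round(1))
for n,q in dict(corL=(.09,-.065,.018),corR=(.09,.065,.018),strike=(.094,0,.028)).items(): print(n,proj(d,np.array(s['position'])+R@np.array(q)).round(1))
```

```text
9.0 [0.56825417 0.26011156 0.18753551] [[-0.991, -0.1342, -0.0021], [-0.1342, 0.991, -0.0004], [0.0021, -0.0001, -1.0]] yaw -172.2897590107936 [-0.159874   -0.22266162 -8.60494525] [ 0.12813687 -0.1129953  -0.05603816] [ 1.43602980e+01  3.32693580e+01  8.45728775e+01  1.02861958e-02
  6.22778810e+01 -8.33547426e+01]
[266.7 120.8]
[368.9 119.7]
corL [183.7  74.5]
corR [450.5  74.6]
strike [317.1  68.7]
```

View pics/w4.png

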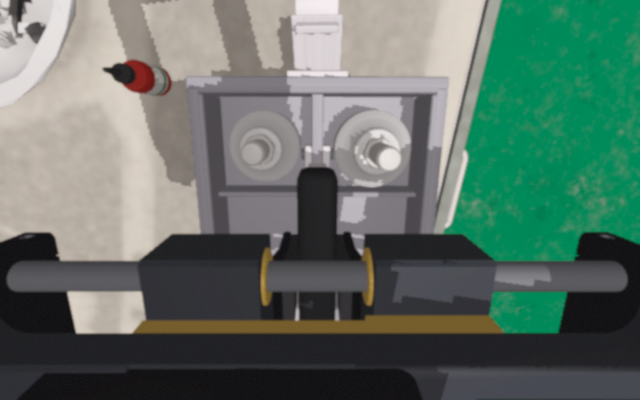

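The wrist view shows the latch plate centred at column 317, matching the strike at 317 (cols 288–347). The lateral alignment is good and the red bottle at (140,75) is clear.

move_arm --pt "0 0 0.02 0 0 0 0" --pt "0 0 0.05 0 0 0 0" --pt "0 0 0.09 0 0 0 0" --pt "0 0 0.12 0 0 0 0" --pt "0 0 0.14 0 0 0 0" --pt "0 0 0.148 0 0 0 0" --pt "0 0 0.148 0 0 0 0" --pt "0 0 0.148 0 0 0 0"

```text
time_s: 9.72
position: [0.5692, 0.26, 0.144]
tcp_rot: [[-0.991, -0.134, 0.0], [-0.134, 0.991, 0.0], [-0.0, 0.0, -1.0]]
force: [0.1, -0.3, -7.8]
opening: 0.203
grasp_force: 30.0
```

```bash
cat > rd.py <<'E'
from h import *
A=[]
for i in range(4):
    viewer.capture('side');s=bot.read_state();R=np.array(s['tcp_rot']);A.append([*(np.array(s['position'])*1e3),np.degrees(np.arctan2(-R[1,0],-R[0,0])),R[2,0]*57.3,R[2,1]*57.3,*s['force'],*(np.array(s['moment'])*100)])
A=np.array(A);print(s['time_s'],A.mean(0).round(2),'sd',A.std(0)[:6].round(2))
E
python3 rd.py
```

```text
9.9167 [ 5.6954e+02  2.6012e+02  1.4472e+02  7.7300e+00 -8.0000e-02  1.0000e-02
  9.0000e-02  1.7000e-01 -6.9900e+00  1.2660e+01 -1.1390e+01  3.9000e-01] sd [0.05 0.02 0.16 0.   0.01 0.  ]
```

move_arm --pt "0.005 0.002 0.005 0 0 -0.0016 0" --pt "0.0105 0.005 0.012 0 0 -0.0032 0" --pt "0.0105 0.005 0.02 0 0 -0.0032 0" --pt "0.0105 0.005 0.025 0 0 -0.0032 0" --pt "0.0105 0.005 0.028 0 0 -0.0032 0" --pt "0.0105 0.005 0.031 0 0 -0.0032 0" --pt "0.0105 0.005 0.033 0 0 -0.0032 0" --pt "0.0105 0.005 0.033 0 0 -0.0032 0"

```text
time_s: 10.58
position: [0.5655, 0.261, 0.134]
tcp_rot: [[-0.99, -0.144, -0.001], [-0.144, 0.99, -0.0], [0.001, -0.0, -1.0]]
force: [-0.3, -0.3, -8.1]
opening: 0.203
grasp_force: 30.0
```

```bash
python3 rd.py
```

```text
10.7833 [ 5.6561e+02  2.6099e+02  1.3419e+02  8.3100e+00  2.0000e-02 -0.0000e+00
 -4.5000e-01  1.6000e-01 -7.5900e+00  8.4100e+00 -3.5100e+00  2.3700e+00] sd [0.01 0.02 0.04 0.   0.   0.  ]
```

move_arm --pt "0 0 0.003 0 0 0 0" --pt "0 0 0.006 0 0 0 0" --pt "0 0 0.007 0 0 0 0" --pt "0 0 0.007 0 0 0 0"

```text
time_s: 11.12
position: [0.5657, 0.261, 0.132]
tcp_rot: [[-0.99, -0.144, -0.0], [-0.144, 0.99, -0.0], [0.0, -0.0, -1.0]]
force: [-0.3, -0.5, -7.6]
opening: 0.205
grasp_force: 30.0
```

```bash
python3 rd.py
```

```text
11.3167 [ 5.6564e+02  2.6101e+02  1.3208e+02  8.3100e+00  1.0000e-02 -0.0000e+00
 -7.0000e-01 -2.4000e-01 -7.3400e+00  6.2500e+00 -2.9600e+00 -1.2000e-01] sd [0.   0.01 0.02 0.   0.   0.  ]
```

move_arm --pt "0 0 0.003 0 0 0 0" --pt "0 0 0.006 0 0 0 0" --pt "0 0 0.01 0 0 0 0" --pt "0 0 0.01 0 0 0 0"

```text
time_s: 11.65
position: [0.5656, 0.261, 0.1289]
tcp_rot: [[-0.99, -0.144, -0.0], [-0.144, 0.99, -0.0], [0.0, -0.0, -1.0]]
force: [-0.4, 0.1, -7.6]
opening: 0.203
grasp_force: 30.0
```

```bash
python3 rd.py
```

```text
11.85 [ 5.6564e+02  2.6100e+02  1.2899e+02  8.3100e+00  1.0000e-02 -0.0000e+00
 -4.7000e-01 -7.8000e-01 -7.6800e+00  9.3600e+00 -3.5100e+00  3.5400e+00] sd [0.01 0.01 0.03 0.   0.   0.  ]
```

Lugs are in. Continue to seating (TCP about 0.124).

move_arm --pt "0 0 0.004 0 0 0 0" --pt "0 0 0.008 0 0 0 0" --pt "0 0 0.012 0 0 0 0" --pt "0 0 0.014 0 0 0 0" --pt "0 0 0.014 0 0 0 0"

```text
time_s: 12.27
position: [0.5657, 0.261, 0.1247]
tcp_rot: [[-0.99, -0.144, -0.0], [-0.144, 0.99, -0.0], [0.0, -0.0, -1.0]]
force: [-0.1, -0.3, -7.8]
opening: 0.206
grasp_force: 30.0
```

```bash
python3 rd.py
```

```text
12.4667 [ 5.6565e+02  2.6101e+02  1.2483e+02  8.3100e+00  1.0000e-02 -0.0000e+00
 -4.5000e-01 -5.0000e-01 -8.2500e+00  6.8400e+00  2.2800e+00  2.9000e+00] sd [0.01 0.01 0.04 0.   0.   0.  ]
```

move_arm --pt "0 0 0.002 0 0 0 0" --pt "0 0 0.003 0 0 0 0" --pt "0 0 0.004 0 0 0 0" --pt "0 0 0.004 0 0 0 0"

```text
time_s: 12.8
position: [0.5658, 0.2611, 0.124]
tcp_rot: [[-0.99, -0.144, 0.0], [-0.144, 0.99, 0.0], [-0.0, 0.0, -1.0]]
force: [-0.7, -0.6, -6.2]
opening: 0.202
grasp_force: 30.0
```

```bash
python3 rd.py
```

```text
13.0 [ 5.6582e+02  2.6108e+02  1.2402e+02  8.3100e+00 -2.0000e-02  0.0000e+00
 -1.1000e+00  1.7000e-01 -5.7300e+00  8.7500e+00  8.4800e+00  1.0600e+00] sd [0.03 0.01 0.01 0.   0.   0.  ]
```

move_arm --pt "0 0 0.001 0 0 0 0" --pt "0 0 0.002 0 0 0 0" --pt "0 0 0.002 0 0 0 0"

```text
time_s: 13.25
position: [0.566, 0.2611, 0.124]
tcp_rot: [[-0.99, -0.144, 0.001], [-0.144, 0.99, 0.0], [-0.001, 0.0, -1.0]]
force: [-0.8, 0.3, 0.5]
opening: 0.204
grasp_force: 30.0
```

```bash
python3 rd.py
```

```text
13.45 [ 5.6609e+02  2.6114e+02  1.2396e+02  8.3100e+00 -7.0000e-02  1.0000e-02
 -2.4800e+00 -8.7000e-01  1.5100e+00 -3.7000e-01  2.9860e+01  4.8300e+00] sd [0.03 0.01 0.01 0.   0.   0.  ]
```

Seated home: the weight is carried at exactly the expected height. Release and rise.

move_arm --pt "0 0 0 0 0 0 0.3" --pt "0 0 0 0 0 0 0.45" --pt "0 0 0 0 0 0 0.5" --pt "0 0 -0.02 0 0 0 0.5" --pt "0 0 -0.06 0 0 0 0.5" --pt "0 0 -0.12 0 0 0 0.5" --pt "0 0 -0.19 0 0 0 0.5" --pt "0 0 -0.24 0 0 0 0.4" --pt "0 0 -0.25 0 0 0 0.2"

```text
time_s: 14.2
position: [0.5681, 0.2617, 0.2025]
tcp_rot: [[-0.989, -0.145, 0.008], [-0.145, 0.989, 0.002], [-0.008, 0.001, -1.0]]
force: [0.6, 0.1, -0.2]
opening: 0.417
grasp_force: 0.0
```

move_arm --pt "0.05 0 0 0 0 0 0" --pt "0.12 0 0 0 0 0 0" --pt "0.22 0 0 0 0 0 0" --pt "0.33 0 0 0 0 0 0" --pt "0.44 0 0 0 0 0 0" --pt "0.53 0 0 0 0 0 0" --pt "0.6 0 0 0 0 0 0" --pt "0.62 0 0 0 0 0 0" --pt "0.62 0 0 0 0 0 0"

```text
time_s: 14.95
position: [0.3802, 0.234, 0.1983]
tcp_rot: [[-0.989, -0.145, -0.001], [-0.145, 0.989, -0.0], [0.001, -0.0, -1.0]]
force: [0.9, 1.0, 0.5]
opening: 0.001
grasp_force: 0.0
```

```bash
python3 rd.py
python3 - <<'E'
from h import *
t=cap('top');s=cap('side')
print(proj(s,(.469,.247,.06)),proj(t,(.469,.247,.06)))
im=np.hstack([cv2.resize(t['image'][100:240,175:275],(400,560),interpolation=cv2.INTER_CUBIC),cv2.resize(s['image'][100:200,260:400],(400,286),interpolation=cv2.INTER_CUBIC)[[*range(286)]+[0]*274]])
cv2.imwrite('pics/seat.png',im)
E
```

```text
15.15 [ 3.8353e+02  2.3459e+02  1.9856e+02  8.3000e+00 -1.6000e-01  2.0000e-02
  3.4000e-01  2.0000e-01 -2.3000e-01  1.0780e+01 -1.6850e+01  4.9000e-01] sd [0.62 0.08 0.08 0.01 0.03 0.  ]
[298.12406104 150.32017473] [232.27955054 208.14361972]
```

View pics/seat.png

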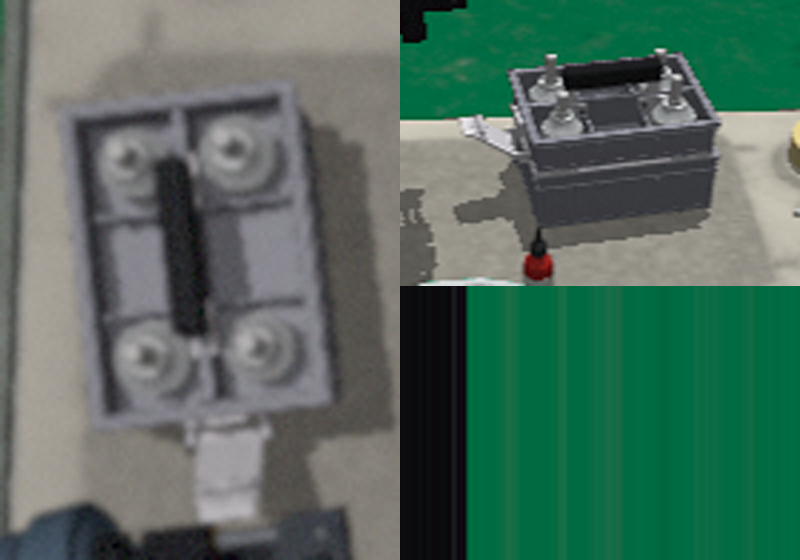

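The crops show the upper tray sitting flush on the lower one, all four valves upright, and the latch leaning out at side pixel (282,142). Now go down outside the latch.

move_arm --pt "0 0 0.03 0 0 0 0" --pt "0 0 0.09 0 0 0 0" --pt "0 0 0.17 0 0 0 0" --pt "0 0 0.25 0 0 0 0" --pt "0 0 0.32 0 0 0 0" --pt "0 0 0.36 0 0 0 0" --pt "0 0 0.378 0 0 0 0" --pt "0 0 0.378 0 0 0 0"

```text
time_s: 15.92
position: [0.3817, 0.234, 0.0835]
tcp_rot: [[-0.99, -0.144, -0.002], [-0.144, 0.99, -0.001], [0.002, -0.0, -1.0]]
force: [0.2, -0.3, 0.3]
opening: -0.001
grasp_force: 0.0
```

```bash
python3 rd.py
```

```text
16.1167 [ 3.8237e+02  2.3434e+02  8.5000e+01  8.3000e+00 -5.0000e-02  1.0000e-02
  9.0000e-02 -4.0000e-02  1.6000e-01  1.0050e+01 -1.4550e+01 -7.1000e-01] sd [0.15 0.09 0.45 0.   0.06 0.01]
```

move_arm --pt "-0.02 0 0 0 0 0 0" --pt "-0.045 0 0 0 0 0 0" --pt "-0.07 0 0 0 0 0 0" --pt "-0.095 0 0 0 0 0 0" --pt "-0.12 0 0 0 0 0 0" --pt "-0.14 0 0 0 0 0 0" --pt "-0.16 0 0 0 0 0 0" --pt "-0.18 0 0 0 0 0 0" --pt "-0.2 0 0 0 0 0 0" --pt "-0.2 0 0 0 0 0 0"

```text
time_s: 16.95
position: [0.4108, 0.2363, 0.0814]
tcp_rot: [[-0.987, -0.145, -0.066], [-0.144, 0.989, -0.017], [0.067, -0.007, -0.998]]
force: [-40.0, -6.0, 18.2]
opening: 0.003
grasp_force: 20.2
```

```bash
python3 rd.py
```

```text
17.15 [ 4.1065e+02  2.3639e+02  8.1280e+01  8.3300e+00  3.8000e+00 -3.9000e-01
 -3.8740e+01 -4.6000e+00  1.7980e+01 -6.9990e+01  6.3374e+02 -2.1100e+00] sd [0.03 0.02 0.03 0.   0.01 0.  ]
```

The finger met firm resistance. I'll back off at once, then measure the latch by numbers.

move_arm --pt "0.06 0 0 0 0 0 0" --pt "0.12 0 0 0 0 0 0" --pt "0.16 0 0 0 0 0 0" --pt "0.16 0 0 0 0 0 0"

```text
time_s: 17.48
position: [0.3905, 0.2353, 0.0846]
tcp_rot: [[-0.989, -0.145, -0.004], [-0.145, 0.989, -0.001], [0.005, -0.001, -1.0]]
force: [-0.1, -0.4, -0.8]
opening: 0.007
grasp_force: 0.0
```

```bash
python3 rd.py
python3 - <<'E'
from h import *
d=cap('side','s5.png');im=d['image']
c=np.array([.566,.2611]);a=np.radians(8.3);X=np.array([np.cos(a),np.sin(a)]);Y=np.array([-X[1],X[0]])
def W(x,y,z): p=c+X*x+Y*y;return (p[0],p[1],z)
for th in(0,.4,.6,.8,1.0,1.2):
  print(th,[proj(d,W(-.098-.055*np.sin(th),y,.06+.055*np.cos(th))).round(1).tolist() for y in(-.018,.018)])
print('pin',[proj(d,W(-.098,y,.06)).round(1).tolist() for y in(-.018,.018)])
old=cv2.imread('pics/hc_side.png')
for r in range(134,158,2): print(r,' '.join('%3d'%v for v in cv2.cvtColor(im,cv2.COLOR_BGR2GRAY)[r,262:312:2]),' | ',' '.join('%3d'%v for v in cv2.cvtColor(old,cv2.COLOR_BGR2GRAY)[r,272:306:2]))
E
```

```text
17.6833 [ 3.9486e+02  2.3623e+02  8.4960e+01  8.3100e+00 -1.1000e-01  1.0000e-02
  4.1000e-01 -2.6000e-01  2.8000e-01  1.1140e+01 -1.4220e+01  1.9100e+00] sd [1.09 0.19 0.07 0.02 0.09 0.01]
0 [[299.0, 137.1], [296.6, 129.9]]
0.4 [[291.1, 139.3], [288.9, 132.0]]
0.6 [[287.6, 141.3], [285.4, 134.1]]
0.8 [[284.5, 143.9], [282.5, 136.6]]
1.0 [[282.1, 146.9], [280.1, 139.5]]
1.2 [[280.4, 150.1], [278.5, 142.7]]
pin [[299.3, 154.0], [297.0, 146.7]]
134  22  25  24  23  21  25  23  25  23  22  21  23  24  21  52  71  72  70  73  37 150  88 128 156 157  |   77  77  76  80  81  80  80  78  78  77  77  77  77  77  76  74  71
136  23  22  24  23  25  20  17  19  12  14   9  15  13   9  52  73  72  73 100  92 112 143 152 157 148  |   77  77  78  85  86  78  80  82  78  79  79  78  79 133 240 237 240
138  10   9  14  14  12   9  11   9  13  13  13  15  16   3  74  74  72  72  64 179 131 149  49  56  56  |   83  94  87  78  78  78  78  78  77  78  79  78  77  69 241 235 141
140  12  11  12  12  10  16  10  11   8  14   6  20  48  19  73  67  66  68  68 141 182 155 132  57  57  |   84  84  76  76  
[... 758 characters left out ...]
 152 149 154 129   6   5   1  76 154 154 151 148 138  99 172 222 205 204 215  89  80 110  62  61  66  |  165 168 166 163 166 161 159 158 161 131 157 229 212 225 133 100 231
152 150 141 149 150 156 156 153 153 151 150 148 150 148 149 150 114  96 196 203 107  51 113  54  56  54  |  163 163 162 165 163 160 161 159 161 163 156 126 155 219 202  48 208
154 144 145 144 146 151 148 148 153 145 150 159 152 151 149 146 150 152 140  96  97  94  98  53  57  58  |  158 160 167 156 161 171 165 163 161 157 161 165 162 110 110 111 130
156 148 144 142 144 145 147 150 151 146 144 147 148 147 146 147 149 146 149 130  48  96  92 119  57  58  |  158 161 162 159 154 158 158 158 158 160 160 159 158 139  52 105  94
```

The latch is leaning at about 1.0, and a vertical finger jams on its end edge. Tilting the tool 25° will bring the finger under the outer face.

move_arm --pt "0 0 0 0 -0.035 0 0" --pt "0 0 0 0 -0.07 0 0" --pt "0 0 0 0 -0.105 0 0" --pt "0 0 0 0 -0.14 0 0" --pt "0 0 0 0 -0.14 0 0" --pt "0 0 0 0 -0.14 0 0"

```text
time_s: 18.23
position: [0.4048, 0.2261, 0.0917]
tcp_rot: [[-0.934, -0.124, 0.334], [-0.133, 0.991, -0.004], [-0.33, -0.048, -0.943]]
force: [-0.2, -0.4, -0.3]
opening: 0.005
grasp_force: 0.0
```

```bash
cat >> rd.py <<'E'
p=np.array(s['position'])[:2]-[.566,.2611];print('out',p@[-.9895,-.1443],'lat',p@[-.1443,.9895],'z',s['position'][2],'tilt',np.degrees(np.arccos(-R[2,2])),np.array(s['joint_positions']).round(1))
E
python3 rd.py
```

```text
18.4333 [ 4.0432e+02  2.2626e+02  9.1860e+01  8.1700e+00 -1.8880e+01 -2.7800e+00
 -2.3000e-01 -6.0000e-01  2.0000e-01  1.0300e+01  8.3700e+00 -5.1000e-01] sd [0.07 0.09 0.13 0.05 0.06 0.02]
out 0.164998623599003 lat -0.011245918433462489 z 0.09174069401832534 tilt 19.39960205144461 [ 19.7  31.8 124.2 -49.4   8.8 -29.9]
```

move_arm --pt "-0.015 0 0.014 0 0 0 0" --pt "-0.031 0 0.029 0 0 0 0" --pt "-0.031 0 0.029 0 0 0 0" --pt "-0.031 0 0.029 0 0 0 0" --pt "-0.031 0 0.029 0 0 0 0"

```text
time_s: 18.85
position: [0.4135, 0.2262, 0.0857]
tcp_rot: [[-0.937, -0.124, 0.328], [-0.133, 0.991, -0.007], [-0.324, -0.05, -0.945]]
force: [-4.8, -0.2, 1.6]
opening: 0.004
grasp_force: 2.2
```

```bash
python3 rd.py
```

```text
19.05 [413.5  226.23  85.83   8.1  -18.6   -2.87  -5.47  -0.8    1.57   5.13
  79.77   0.56] sd [0.02 0.03 0.03 0.   0.01 0.  ]
out 0.1559135992615632 lat -0.012483439887280802 z 0.08585857647751592 tilt 19.17553967186292 [ 19.3  32.8 123.1 -47.9   8.9 -31.9]
```

move_arm --pt "-0.01 0 -0.004 0 0 0 0" --pt "-0.02 0 -0.01 0 0 0 0" --pt "-0.03 0 -0.015 0 0 0 0" --pt "-0.038 0 -0.019 0 0 0 0" --pt "-0.038 0 -0.019 0 0 0 0"

```text
time_s: 19.47
position: [0.4242, 0.2286, 0.0957]
tcp_rot: [[-0.935, -0.124, 0.331], [-0.133, 0.991, -0.005], [-0.328, -0.049, -0.943]]
force: [-2.2, -1.1, 1.7]
opening: 0.01
grasp_force: 1.0
```

```bash
python3 rd.py
```

```text
19.6667 [ 4.2400e+02  2.2859e+02  9.5540e+01  8.1000e+00 -1.8790e+01 -2.7800e+00
 -1.8700e+00 -9.0000e-02  5.2000e-01  2.7800e+00  3.3350e+01 -4.2000e+00] sd [0.06 0.05 0.05 0.02 0.   0.  ]
out 0.14525458685644702 lat -0.011597466497282674 z 0.09549639433036519 tilt 19.359542959417343 [ 19.   31.7 121.5 -37.6  10.6 -42.6]
```

move_arm --pt "-0.012 0 -0.002 0 0 0 0" --pt "-0.024 0 -0.004 0 0 0 0" --pt "-0.036 0 -0.006 0 0 0 0" --pt "-0.048 0 -0.007 0 0 0 0" --pt "-0.048 0 -0.007 0 0 0 0"

```text
time_s: 20.08
position: [0.4377, 0.231, 0.1026]
tcp_rot: [[-0.935, -0.124, 0.333], [-0.133, 0.991, -0.004], [-0.33, -0.048, -0.943]]
force: [-1.5, -1.3, 0.2]
opening: 0.008
grasp_force: 0.6
```

```bash
python3 rd.py
```

```text
20.2833 [ 4.3712e+02  2.3084e+02  1.0241e+02  8.1200e+00 -1.8850e+01 -2.7600e+00
 -1.3000e-01 -2.1000e-01 -1.4000e-01  7.7800e+00  1.4210e+01 -5.5000e-01] sd [0.14 0.01 0.05 0.01 0.01 0.  ]
out 0.13202152808883535 lat -0.011323558258846256 z 0.10236723260844177 tilt 19.414146782536353 [ 18.7  31.1 119.6 -30.5  12.5 -50. ]
```

Run:
```python
from h import *
d=cap('side','s6.png');g=cv2.cvtColor(d['image'],cv2.COLOR_BGR2GRAY);o=cv2.cvtColor(cv2.imread('pics/hc_side.png'),cv2.COLOR_BGR2GRAY)
print('latch net',nets.find_in('side','latch'))
for r in range(126,156,2): print(r,' '.join('%3d'%v for v in g[r,272:310:2]),' | ',' '.join('%3d'%v for v in o[r,272:310:2]))
s=bot.read_state();R=np.array(s['tcp_rot']);p=np.array(s['position'])
for q in((0,0,.011),(-.0095,0,.011),(-.0095,-.015,.011),(-.0095,-.015,-.03)): print('finger',q,proj(d,p+R@np.array(q)).round(1))
```

```text
latch net [{'location': [355.0, 135.3], 'conf': 0.61}, {'location': [295.6, 140.3], 'conf': 0.58}]
126  49  48  50  52  41  28  22  21  23  17  12  77  73 100 125  55  57  56  50  |   79  81  80  86 101  95  81  86  86  86  85  81  78  80  80  82  84  81  80
128  51  53  29  23  24  23  22  18  14  12  12  51  73  82 146  65  59  57 162  |   87  89  86  79  87  89  90  86  83  79  78  77  77  79  78  79  79  77  78
130  26  21  20  23  21   9  12  14  15  35  33  11  75  71 154 129  55 121 122  |   83  85  85  77  78  78  80  78  78  78  79  78  78  79  79  79  77  77  78
132  22  26  16  12  13  10  11  14  13  26  46   9  51  75 109 133  50 159 143  |   78  78  78  78  78  78  81  78  78  78  77  77  78  79  78  78  77  77  77
134  12  11  10  15  12  12  12  11   9  11  12   7  50  73  61 146  78 134 156  |   77  77  76  80  81  80  80  78  78  77  77  77  77  77  76  74  71  71  97
136  14  12   9  10  14  13  12  13  11   7  65 188  92  98  70 135 145 138 157  |   77  77  78  85  86  78  80  82  78  79  79  78  79 133 240 237 240 243 241
138  15   8  12  11  13  12  10  11  10 1
[... 866 characters left out ...]
 176 141 136 178 215 214 214 235  83 192 230 164 147
150 153 157 153 152 155 149 147 147 150 152 153 156 138 131  86  80 111  71  68  |  165 168 166 163 166 161 159 158 161 131 157 229 212 225 133 100 231 229 126
152 152 151 150 152 151 150 149 148 150 151 145 147 150  91  97  52 102  51  56  |  163 163 162 165 163 160 161 159 161 163 156 126 155 219 202  48 208 234 235
154 147 148 153 146 149 159 152 151 148 145 149 151 152  95 100  94  87  54  59  |  158 160 167 156 161 171 165 163 161 157 161 165 162 110 110 111 130 236 235
finger (0, 0, 0.011) [287.6 144.3]
finger (-0.0095, 0, 0.011) [290.8 142.9]
finger (-0.0095, -0.015, 0.011) [291.7 145.8]
finger (-0.0095, -0.015, -0.03) [286.  133.5]
```

move_arm --pt "0 0 0 0 0.035 0 0" --pt "0 0 0 0 0.07 0 0" --pt "0 0 0 0 0.105 0 0" --pt "0 0 0 0 0.14 0 0" --pt "0 0 0 0 0.14 0 0" --pt "0 0 0 0 0.14 0 0"

```text
time_s: 20.88
position: [0.4387, 0.2308, 0.1021]
tcp_rot: [[-0.988, -0.123, -0.094], [-0.118, 0.991, -0.06], [0.1, -0.049, -0.994]]
force: [-0.4, 0.6, 0.0]
opening: 0.006
grasp_force: 0.0
```

```bash
python3 rd.py
```

```text
21.0833 [ 4.3545e+02  2.3030e+02  1.0185e+02  6.8800e+00  5.9700e+00 -2.8200e+00
 -7.0000e-02  1.3000e-01 -7.5000e-01  1.3050e+01 -1.6670e+01  2.1000e-01] sd [0.81 0.07 0.08 0.02 0.07 0.  ]
out 0.13433661895008928 lat -0.01152648417254003 z 0.10197593455534042 tilt 6.674643983441213 [ 16.   34.4 102.8  -2.4  49.2 -79.4]
```

Run:
```python
from h import *
from scipy.spatial.transform import Rotation as Ro
s=bot.read_state();R=np.array(s['tcp_rot']);p=np.array(s['position'])
a=np.radians(188.3);T=np.array([[np.cos(a),np.sin(a),0],[np.sin(a),-np.cos(a),0],[0,0,-1]])
print(p,(Ro.from_matrix(R.T@T).as_rotvec()/np.pi).round(4))
for out in(.136,.12):
    t=np.r_[np.array([.566,.2611])+out*np.array([-.9895,-.1443]),.101];print(out,(R.T@(t-p)/.3).round(4))
```

```text
[0.43472836 0.2303077  0.10197593] [-0.0153 -0.0338 -0.0069]
0.136 [0.0061 0.0384 0.002 ]
0.12 [-0.047   0.0394 -0.0037]
```

move_arm --pt "0.003 0.02 0.001 -0.008 -0.017 -0.0035 0" --pt "0.006 0.038 0.002 -0.0153 -0.034 -0.007 0" --pt "0.006 0.038 0.002 -0.0153 -0.034 -0.007 0" --pt "-0.01 0.038 0 -0.0153 -0.034 -0.007 0" --pt "-0.02 0.039 -0.001 -0.0153 -0.034 -0.007 0" --pt "-0.03 0.039 -0.002 -0.0153 -0.034 -0.007 0" --pt "-0.04 0.039 -0.003 -0.0153 -0.034 -0.007 0" --pt "-0.047 0.039 -0.004 -0.0153 -0.034 -0.007 0" --pt "-0.047 0.039 -0.004 -0.0153 -0.034 -0.007 0"

```text
time_s: 21.83
position: [0.4502, 0.2441, 0.1015]
tcp_rot: [[-0.99, -0.144, 0.002], [-0.144, 0.99, 0.001], [-0.002, 0.001, -1.0]]
force: [-0.2, -0.4, -0.3]
opening: 0.001
grasp_force: 0.3
```

```bash
python3 rd.py
```

```text
22.0333 [ 4.4975e+02  2.4404e+02  1.0146e+02  8.2700e+00 -1.2000e-01  4.0000e-02
  8.0000e-02 -1.3000e-01  2.8000e-01  9.9800e+00 -1.5160e+01 -1.2100e+00] sd [0.14 0.02 0.02 0.   0.   0.  ]
out 0.11768617439955394 lat -9.578049588635469e-05 z 0.1014908992082598 tilt 0.12076020238678527 [ 15.9  33.5 105.    0.   41.4 -82.3]
```

move_arm --pt "-0.005 0 0 0 0 0 0" --pt "-0.01 0 0 0 0 0 0" --pt "-0.015 0 0 0 0 0 0" --pt "-0.018 0 0 0 0 0 0" --pt "-0.018 0 0 0 0 0 0"

```text
time_s: 22.45
position: [0.4522, 0.2443, 0.1014]
tcp_rot: [[-0.99, -0.144, -0.004], [-0.144, 0.99, -0.0], [0.004, 0.0, -1.0]]
force: [-5.2, -0.6, 4.4]
opening: 0.006
grasp_force: 2.6
```

```bash
python3 rd.py
```

```text
22.65 [ 4.5224e+02  2.4435e+02  1.0141e+02  8.2900e+00  2.0000e-01  1.0000e-02
 -5.2300e+00 -8.1000e-01  4.0400e+00 -2.3500e+00  6.3410e+01 -2.4200e+00] sd [0.01 0.01 0.01 0.   0.01 0.  ]
out 0.114975258678745 lat -0.00014614914015958585 z 0.10140950495766125 tilt 0.19588581653027448 [ 1.590e+01  3.370e+01  1.044e+02  1.000e-01  4.210e+01 -8.240e+01]
```

move_arm --pt "-0.003 0 0 0 0 0 0" --pt "-0.006 0 0 0 0 0 0" --pt "-0.008 0 0 0 0 0 0" --pt "-0.008 0 0 0 0 0 0"

```text
time_s: 22.98
position: [0.4528, 0.2444, 0.1014]
tcp_rot: [[-0.99, -0.144, -0.007], [-0.144, 0.99, -0.001], [0.007, -0.0, -1.0]]
force: [-7.7, -1.1, 7.4]
opening: 0.003
grasp_force: 4.1
```

```bash
python3 rd.py;python3 - <<'E'
from h import *
d=cap('side','s7.png');g=cv2.cvtColor(d['image'],cv2.COLOR_BGR2GRAY)
for r in range(124,158,2): print(r,' '.join('%3d'%v for v in g[r,280:316:2]))
c=np.array([.566,.2611]);a=np.radians(8.3);X=np.array([np.cos(a),np.sin(a)]);Y=np.array([-X[1],X[0]])
for th in(0,.1,.2,.3,.4):
  print(th,[proj(d,(*(c+X*(-.098-.055*np.sin(th))+Y*y),.06+.055*np.cos(th))).round(1).tolist() for y in(-.018,.018)])
E
```

```text
23.1833 [ 4.5272e+02  2.4435e+02  1.0134e+02  8.2900e+00  4.2000e-01 -1.0000e-02
 -7.9100e+00 -1.6000e+00  7.1100e+00 -5.9300e+00  1.0729e+02  2.0700e+00] sd [0.01 0.01 0.01 0.   0.   0.  ]
out 0.11448755816726687 lat -0.00021252779180191319 z 0.10134442732891412 tilt 0.42100367867749017 [ 1.590e+01  3.380e+01  1.042e+02  1.000e-01  4.250e+01 -8.250e+01]
124  44  42  34  34  35  44  45  36  35  30  28  25  25  26  24  22  18  76
126  93  71  24  25  24  23  23  24  22  22  24  24  22  24  25  21  20  99
128  80  66  24  21  26  21  20  19  17  14  13  11  13  12  10  12   7  66
130  72  59  13   8  12  12  14  12  12  12  12   7   9  11  10  27   2 131
132  72  59  10   9  11  15   8  15  12   9  13  15  13  12  31  47  22 135
134  75  59  21  47  21  13  12  12  11  11  14   8  12  12  13  13  28 162
136  80  58   6  25  10  13   7  14  10  11   6   9   7   8   5  42  62  77
138  73  74   3   6  10  13  13  10   6  97 129 116 119  61  60  59  55  88
140  70  68  71  71  57   9   9  10   6  92 128 127 118 122  58  58  64 187
142 199 200 198 198 184   4   9   8   4  92  84 154  85 124  55  97 142  95
144 194 195 195 193 199  91 122 174 177  88 103  89  81 117  74 133 151 140
146 192 191 190 191 191 191 191 191 138  88  91  99  84 118 127  92 165 155
148 173 169 165 164 164 157 158 159 123  87  83 119  97 104 169 124 142 163
150 154 149 146 146 149 152 151 155 141  98  78  80 118  62  59  66  63  67
152 151 149 149 146 149 150 145 147 148 111  83  53 124  54  55  55  58  59
154 149 158 152 150 148 144 150 152 152 103  89  94  98  54  57  58  58  59
156 144 147 146 147 147 149 150 147 146 131  44  97  93 125  57  58  58  58
0 [[299.0, 137.1], [296.6, 129.9]]
0.1 [[297.0, 137.4], [294.6, 130.2]]
0.2 [[295.0, 137.8], [292.6, 130.6]]
0.3 [[293.0, 138.5], [290.7, 131.3]]
0.4 [[291.1, 139.3], [288.9, 132.0]]
```

move_arm --pt "-0.004 0 0 0 0 0 0" --pt "-0.008 0 0 0 0 0 0" --pt "-0.01 0 0 0 0 0 0" --pt "-0.01 0 0 0 0 0 0"

```text
time_s: 23.57
position: [0.4534, 0.2444, 0.1012]
tcp_rot: [[-0.989, -0.144, -0.012], [-0.144, 0.99, -0.002], [0.012, -0.001, -1.0]]
force: [-11.1, -0.2, 10.4]
opening: 0.005
grasp_force: 5.8
```

```bash
python3 rd.py
```

```text
23.7667 [ 4.5339e+02  2.4436e+02  1.0125e+02  8.3000e+00  7.0000e-01 -4.0000e-02
 -1.1640e+01 -1.5400e+00  1.0720e+01 -1.4170e+01  1.5695e+02  1.0800e+00] sd [0.02 0.01 0.01 0.   0.   0.  ]
out 0.11383850124611727 lat -0.00031143324989923315 z 0.10124769077220601 tilt 0.6992045690449586 [ 1.580e+01  3.390e+01  1.039e+02  1.000e-01  4.290e+01 -8.250e+01]
```

move_arm --pt "0.03 0 0 0 0 0 0" --pt "0.07 0 0 0 0 0 0" --pt "0.1 0 0 0 0 0 0" --pt "0.1 0 -0.06 0 0 0 0" --pt "0.1 0 -0.16 0 0 0 0" --pt "0.08 0 -0.28 0 0 0 0" --pt "0.04 0 -0.39 0 0 0 0" --pt "0 0 -0.46 0 0 0 0" --pt "-0.02 0 -0.48 0 0 0 0" --pt "-0.02 0 -0.48 0 0 0 0"

```text
time_s: 24.6
position: [0.4685, 0.2469, 0.2475]
tcp_rot: [[-0.99, -0.144, 0.008], [-0.144, 0.99, 0.003], [-0.009, 0.001, -1.0]]
force: [0.0, -0.2, 0.1]
opening: 0.004
grasp_force: 0.0
```

```bash
python3 rd.py;python3 - <<'E'
from h import *
d=cap('wrist','w8.png');g=cv2.cvtColor(d['image'],cv2.COLOR_BGR2GRAY)
c=np.array([.566,.2611]);a=np.radians(8.3);X=np.array([np.cos(a),np.sin(a)]);Y=np.array([-X[1],X[0]])
def P(x,y,z): return proj(d,(*(c+X*x+Y*y),z)).round(1).tolist()
print('lip',P(-.09,0,.106),P(-.09,-.065,.106),P(-.09,.065,.106),'strike outer top',P(-.094,0,.096),P(-.094,-.016,.096),P(-.094,.016,.096),'pin',P(-.098,0,.06))
for th in(0,.1,.2,.4,.8): print(th,[P(-.098-.055*np.sin(th)+o*np.cos(th),y,.06+.055*np.cos(th)+o*np.sin(th)) for o in(-.002,.002) for y in(-.018,.018)])
r0=int(P(-.1,0,.11)[1]);cx=int(P(-.1,0,.11)[0])
for r in range(r0-45,r0+22): print(r,' '.join('%3d'%v for v in g[r,cx-40:cx+41:5]))
print(nets.find_in('wrist','latch'),nets.find_in('wrist','strike'))
E
```

```text
24.8 [ 4.6449e+02  2.4597e+02  2.4418e+02  8.2700e+00  8.0000e-02  2.0000e-02
 -3.3000e-01 -1.1000e-01 -5.8000e-01  1.1430e+01 -9.5700e+00 -1.5500e+00] sd [0.98 0.21 0.82 0.01 0.14 0.02]
out 0.103517056635556 lat -0.0003793190246198719 z 0.24340180704348394 tilt 0.21388068960903842 [ 15.7  21.9  95.6   0.   62.7 -82.6]
lip [317.3, 210.7] [247.1, 210.7] [387.6, 210.7] strike outer top [317.3, 203.7] [300.5, 203.7] [334.1, 203.7] pin [317.3, 191.3]
0 [[297.1, 202.7], [337.5, 202.7], [297.2, 207.0], [337.5, 207.0]]
0.1 [[297.1, 196.6], [337.6, 196.6], [297.1, 201.0], [337.6, 201.0]]
0.2 [[297.1, 190.4], [337.6, 190.4], [297.1, 194.9], [337.6, 194.9]]
0.4 [[297.1, 178.1], [337.6, 178.1], [297.1, 182.5], [337.6, 182.5]]
0.8 [[297.7, 156.6], [337.0, 156.6], [297.5, 160.0], [337.2, 160.0]]
156 107 106 117 120 127 121 113 105 104 108 108 114 159 159 157 155 159
157 108 107 124 138 134 138 116 104 105 108 107 111 158 158 156 156 159
158 108 105 117 139 122 139 110 105 106 109 108 110 158 157 156 156 159
159 108 106 107 121 110 120 105 104 108 108 109 109 157 157 156 156 157
160 110 105 107 10
[... 3951 characters left out ...]
53 154 154 154 155 155 154 154 155 154 155 156 156 155 155 156
216 150 150 150 150 151 153 152 151 151 152 153 151 151 150 150 151 152
217 139 139 138 138 143 154 151 139 145 153 152 138 138 136 136 137 149
218 121 117 114 113 129 158 152 122 146 157 151 121 118 111 111 112 149
219 109 101  97  97 117 161 148 112 156 159 140 109 102  95  96  96 144
220 105  96  97  96 103 161 139 109 161 160 127 108  95  94  95  95 127
221 102  96 100  97  97 156 135 110 162 159 116 108  95  95 100  98 107
222  97 101 116 104  97 143 133 109 161 159 110 103  94 101 121 114 100
[{'location': [316.9, 197.6], 'conf': 0.71}, {'location': [288.4, 228.1], 'conf': 0.24}] [{'location': [318.3, 216.0], 'conf': 0.74}]
```

Run:
```python
from h import *
g=cv2.cvtColor(cv2.imread('pics/w8.png'),cv2.COLOR_BGR2GRAY)
print('col',list(range(292,308)),list(range(328,344)))
for r in range(184,211,1): print(r,' '.join('%3d'%v for v in g[r,292:308]),' | ',' '.join('%3d'%v for v in g[r,328:344]))
```

```text
col [292, 293, 294, 295, 296, 297, 298, 299, 300, 301, 302, 303, 304, 305, 306, 307] [328, 329, 330, 331, 332, 333, 334, 335, 336, 337, 338, 339, 340, 341, 342, 343]
184 103 104 103 103 103 103 103 105 106 107 108 107 108 108 108 108  |  105 104 104 103 103 104 105 106 106 105 105 105 106 107 108 108
185 104 103 104 102 101 102 103 104 104 108 107 109 109 109 109 109  |  106 105 106 107 106 106 105 105 106 104 105 105 105 108 109 109
186 105 104 103 102 101 100 101 103 107 110 112 114 115 114 114 115  |  112 110 114 118 119 114 106 105 103 103 104 104 105 108 109 108
187 103 101  98  98 100 101 100 100 104 115 121 125 124 125 124 124  |  120 121 127 137 138 127 111 102 104 108 109 105 102 104 106 108
188 102  95  92  98 108 113 110  99  99 113 124 128 129 129 128 129  |  124 125 133 146 148 133 109 108 128 143 142 124 104  99 104 107
189 103  98  97 112 127 134 127 109  98 106 115 118 119 119 120 118  |  117 118 124 135 136 123 107 125 162 183 181 156 119 104 106 107
190 104 103 105 121 138 146 137 116 100 100 103 105 106 106 105 107  |  104 105 108 113 114 108 105 136 179 201 200 17
[... 2037 characters left out ...]
 102  99  99  99  98
206  74  73  78  85  93  97  97 101 119 161 196 210 212 213 213 213  |  215 215 215 214 204 175 134 106  98  98  93  85  76  73  74  73
207  67  69  73  84  92  96  96  97 117 159 194 208 211 212 212 212  |  214 214 214 213 202 170 125 103  98  96  93  85  74  68  67  66
208  71  72  77  85  91  92  93  95 110 146 180 194 197 197 199 200  |  200 200 201 200 189 157 118  97  94  93  92  84  77  74  72  72
209  96  95  97  99 101 103 102 102 108 126 147 157 160 161 164 166  |  162 162 163 164 157 135 113 104 103 101 102 100  97  96  95  95
210 131 131 130 131 131 131 132 132 132 135 138 141 141 143 144 145  |  142 142 143 145 142 138 134 133 132 132 132 132 132 132 132 132
```

Run:
```python
from h import *
c=np.array([.566,.2611]);a=np.radians(8.3);X=np.array([np.cos(a),np.sin(a)]);Y=np.array([-X[1],X[0]])
d=cap('side','s9.png');g=cv2.cvtColor(d['image'],cv2.COLOR_BGR2GRAY)
def P(x,y,z): return proj(d,(*(c+X*x+Y*y),z)).round(1).tolist()
print('lip near',P(-.09,-.065,.106),'lip far',P(-.09,.065,.106),'strike',[P(-.094,y,z) for y in(-.016,.016) for z in(.082,.096)])
for r in range(124,166): print(r,' '.join('%3d'%v for v in g[r,270:312]))
print(nets.find_in('side','latch'))
```

```text
lip near [305.4, 149.5] lip far [296.5, 123.5] strike [[300.5, 146.8], [300.5, 142.5], [298.4, 140.3], [298.3, 136.1]]
124  80  81  82  82  85  90  93  91  89  87  82  80  80  81  78  79  78  76  76  76  75  78  80  80  81  78  75  73  77 106 126 125 137 132 140 139 156 157 153 150 132  88
125  78  79  80  82  80  81  81  78  80  83  83  81  81  78  78  78  77  78  77  76  77  78  80  81  78  78  74 103 133 137 117 116 113  89  81  69  65  63  61  60  68  77
126  76  73  72  71  72  73  74  74  80  89  93  90  86  80  75  77  79  78  79  76  77  78  78  77  76  72  72  65 101 144 117  69  58  57  57  56  57  53  51  77 103  96
127  75  78  78  81  77  75  73  73  78  82  89  97  97  86  79  77  78  76  77  76  75  77  77  74  72  72  71  71 119 154 158 130  53  57  58  58  57  53  92 134 126  95
128  76  77  79  82  82  81  81  74  72  76  79  80  82  80  82  79  79  77  76  73  72  71  71  72  70  71  72  71  93 123 146 118  51  56  58  59  56  59 163 199 115  82
129  76  76  77  81  83  77  76  73  73  72  73  72  71  75  72  73  72  72  73  72  72  72  71  71  71  71  71  72  60  
[... 5587 characters left out ...]
147 143 142 142 142 142 140 138 139 141 143 144 145 144 144 142 141 119  81  89  91  91  87  89  93  90  71  54  58  79  89  73  70  65  59
163 146 140 140 141 141 142 144 143 144 142 142 143 145 148 149 151 151 151 147 148 150 150 147 146 145 124  89  94  94  91  89  89  83  68  58  54  60  67  59  54  56  58
164 142 142 144 145 146 146 146 145 147 144 144 145 146 150 154 156 155 152 150 148 148 150 153 152 154 130  86  89  89  87  88  88  93  78  53  53  51  60  67  55  54  57
165 139 139 141 144 147 149 149 149 147 146 144 145 148 153 156 161 162 135  92  92  91  91  88  87 121 154 131  89  91  90  89  90  91  92  78  52  55  76  82  60  65  70
[{'location': [331.0, 137.2], 'conf': 0.34}]
```

```bash
cat > go.py <<'E'
import sys
from h import *
from scipy.spatial.transform import Rotation as Ro
s=bot.read_state();R=np.array(s['tcp_rot']);p=np.array(s['position'])
a=np.radians(188.3);T=np.array([[np.cos(a),np.sin(a),0],[np.sin(a),-np.cos(a),0],[0,0,-1]])
out,lat,z=map(float,sys.argv[1:4]);u=np.array([-.9895,-.1443]);v=np.array([-.1443,.9895])
t=np.r_[np.array([.566,.2611])+out*u+lat*v,z]
print((R.T@(t-p)/.3).round(4),(Ro.from_matrix(R.T@T).as_rotvec()/np.pi).round(4))
E
python3 go.py .036 0 .165
```

```text
[-0.2207  0.0005  0.2652] [ 0.0001 -0.0002 -0.0001]
```

move_arm --pt "-0.06 0 0.02 0 0 0 0" --pt "-0.13 0 0.08 0 0 0 0" --pt "-0.19 0 0.15 0 0 0 0" --pt "-0.22 0 0.21 0 0 0 0" --pt "-0.22 0 0.25 0 0 0 0" --pt "-0.22 0 0.265 0 0 0 0" --pt "-0.22 0 0.28 0 0 0 0" --pt "-0.22 0 0.29 0 0 0 0" --pt "-0.22 0 0.298 0 0 0 0" --pt "-0.22 0 0.298 0 0 0 0"

```text
time_s: 25.88
position: [0.5309, 0.256, 0.1565]
tcp_rot: [[-0.99, -0.144, 0.002], [-0.144, 0.99, 0.001], [-0.002, 0.001, -1.0]]
force: [0.5, -0.8, 0.5]
opening: 0.005
grasp_force: 0.0
```

```bash
python3 rd.py; python3 go.py .036 0 .151
```

```text
26.0833 [ 5.3123e+02  2.5602e+02  1.5692e+02  8.2800e+00 -1.4000e-01  4.0000e-02
 -8.0000e-02 -4.0000e-02  1.0000e-02  1.0810e+01 -1.3790e+01  4.1000e-01] sd [0.11 0.01 0.09 0.   0.01 0.  ]
out 0.03505190677165178 lat -1.6160015994446176e-05 z 0.1569384373518983 tilt 0.15789454487820723 [ 14.9  33.   91.5   0.   55.3 -83.4]
[0.0032 0.     0.0198] [ 0.0003  0.0008 -0.0001]
```

Now a light touch on the handle top, slow steps.

move_arm --pt "0 0 0.004 0 0 0 0" --pt "0 0 0.007 0 0 0 0" --pt "0 0 0.01 0 0 0 0" --pt "0 0 0.013 0 0 0 0" --pt "0 0 0.013 0 0 0 0"

```text
time_s: 26.5
position: [0.5309, 0.2558, 0.1521]
tcp_rot: [[-0.99, -0.144, 0.001], [-0.144, 0.99, 0.001], [-0.001, 0.001, -1.0]]
force: [-0.3, 0.3, 0.1]
opening: 0.003
grasp_force: 0.0
```

move_arm --pt "0 0 0.003 0 0 0 0" --pt "0 0 0.006 0 0 0 0" --pt "0 0 0.006 0 0 0 0"

```text
time_s: 26.75
position: [0.5313, 0.256, 0.1513]
tcp_rot: [[-0.99, -0.144, 0.002], [-0.144, 0.99, 0.001], [-0.002, 0.001, -1.0]]
force: [-1.5, -0.1, 4.1]
opening: 0.007
grasp_force: 2.1
```

```bash
python3 rd.py
```

```text
26.95 [ 5.3121e+02  2.5596e+02  1.5121e+02  8.2800e+00 -1.1000e-01  4.0000e-02
 -1.3700e+00 -7.0000e-02  5.7300e+00  6.6400e+00  1.1920e+01  4.5000e-01] sd [0.01 0.01 0.01 0.   0.   0.  ]
out 0.03518331500017084 lat -7.456048934076142e-05 z 0.15119894642000065 tilt 0.1161948975041304 [ 14.9  33.5  91.7   0.   54.7 -83.4]
```

The handle top is at 140 mm, so the tray is fully home. I'll lift off, then measure the latch plate from directly above.

move_arm --pt "0 0 -0.02 0 0 0 0" --pt "0.01 0 -0.06 0 0 0 0" --pt "0.02 0 -0.1 0 0 0 0" --pt "0.02 0 -0.1 0 0 0 0" --pt "0.02 0 -0.1 0 0 0 0"

```text
time_s: 27.37
position: [0.5256, 0.2552, 0.1819]
tcp_rot: [[-0.99, -0.144, 0.004], [-0.144, 0.99, 0.002], [-0.004, 0.001, -1.0]]
force: [-0.1, 0.7, -0.8]
opening: 0.004
grasp_force: 0.0
```

```bash
python3 rd.py;python3 - <<'E'
from h import *
d=cap('wrist','w10.png');g=cv2.cvtColor(d['image'],cv2.COLOR_BGR2GRAY)
c=np.array([.566,.2611]);a=np.radians(8.3);X=np.array([np.cos(a),np.sin(a)]);Y=np.array([-X[1],X[0]])
def P(x,y,z): return proj(d,(*(c+X*x+Y*y),z)).round(1).tolist()
print('eye out',(np.array(d['eye'])[:2]-c)@-X,d['eye'][2])
print('lip',P(-.09,-.065,.106),P(-.09,.065,.106),'strike',P(-.094,-.016,.096),P(-.094,.016,.096),P(-.086,0,.096),'pin',P(-.098,0,.06),'bar end',P(-.048,0,.14))
for th in(0,.05,.1): print(th,[P(-.098-.055*np.sin(th)+o,y,.115) for o in(-.002,.002) for y in(-.018,.018)])
L,Rr=P(-.1,-.018,.115)[0],P(-.1,.018,.115)[0];L,Rr=min(L,Rr),max(L,Rr)
cols=[int(L-6),int(L-3),int(L),int(L+1),int(L+2),int(L+3),int(L+5),int(L+8),int(L+15),int((L+Rr)/2),int(Rr-15),int(Rr-8),int(Rr-5),int(Rr-3),int(Rr-2),int(Rr-1),int(Rr),int(Rr+3),int(Rr+6)]
print(cols);r0=int(P(-.094,0,.1)[1])
for r in range(r0-32,r0+20): print(r,' '.join('%3d'%g[r,k] for k in cols))
E
```

```text
27.5667 [ 5.2497e+02  2.5499e+02  1.8062e+02  8.2800e+00 -9.0000e-02  4.0000e-02
 -3.0000e-02  1.4000e-01 -2.0000e-02  9.6500e+00 -1.3800e+01  2.1100e+00] sd [0.16 0.06 0.39 0.   0.04 0.  ]
out 0.04165913030061532 lat -0.0001723755479754871 z 0.18016618256178785 tilt 0.048584178271258195 [ 14.9  30.8  91.3   0.   57.9 -83.4]
eye out 0.11203704672128162 0.3307515934859521
lip [222.6, 149.4] [411.7, 149.4] strike [294.7, 142.3] [339.5, 142.3] [317.1, 153.6] pin [317.1, 134.0] bar end [317.2, 223.2]
0 [[289.6, 135.3], [344.7, 135.3], [289.7, 141.5], [344.6, 141.5]]
0.05 [[289.5, 131.0], [344.8, 131.0], [289.6, 137.2], [344.7, 137.2]]
0.1 [[289.4, 126.7], [344.9, 126.7], [289.6, 133.0], [344.8, 133.0]]
[283, 286, 289, 290, 291, 292, 294, 297, 304, 317, 329, 336, 339, 341, 342, 343, 344, 347, 350]
110 110 111 109 110 108 110 110 108 109 168 110 108 109 110 109 111 111 111 136
111 110 111 110 109 109 109 110 108 109 167 111 106 110 111 110 110 111 110 127
112 110 111 110 109 109 109 110 109 109 166 109 107 109 110 109 110 110 109 131
113 110 111 110 109 110 110 110 108 109 163 109 106 111 
[... 3163 characters left out ...]
 111 111 111 112 112 111 111 113 112 111 111 112 111 112 112
154 112 111 112 111 112 111 111 110 112 111 111 123 116 115 114 111 111 111 112
155 111 110 110 111 111 110 112 111 110 111 114 143 134 129 123 116 115 114 111
156 111 111 111 111 111 110 111 111 110 111 129 157 155 150 141 132 130 127 115
157 109 109 109 110 110 110 110 109 110 111 149 161 161 158 153 150 150 146 130
158 108 107 108 108 108 108 107 107 108 109 157 159 158 157 157 157 157 155 148
159 105 104 104 104 104 105 105 104 106 103 156 157 152 150 150 150 149 149 148
160 106 106 106 106 106 106 107 106 106 101 157 158 144 134 134 133 133 133 134
161 111 112 112 112 113 112 113 113 113 114 167 167 142 122 121 122 122 121 120
```

move_arm --pt "0 0 -0.06 0 0 0 0" --pt "0 0 -0.16 0 0 0 0" --pt "0 0 -0.24 0 0 0 0" --pt "0 0 -0.26 0 0 0 0" --pt "0 0 -0.26 0 0 0 0" --pt "0 0 -0.26 0 0 0 0"

```text
time_s: 28.12
position: [0.5245, 0.2548, 0.2577]
tcp_rot: [[-0.99, -0.144, 0.0], [-0.144, 0.99, 0.001], [-0.0, 0.0, -1.0]]
force: [-0.5, -0.6, -0.6]
opening: 0.005
grasp_force: 0.0
```

```bash
python3 -c "
from h import *
print(workorder.hand_in())"
```

```text
the job is handed in; nothing more can be done
None
```

Handed in at about 28 s: the tray is fully home on the tray of sleeves (handle top felt at 140 mm) and the gripper is clear; the latch was pushed to a firm stop and measures within about 0.05 rad of upright, so I take it as locked but did not test it by lifting, and my first push on it jammed at about 40 N on the finger before I backed off.

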